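# Turn the tube carrier end for end on the microscope bench

### The arm

A 6-joint arm with a two-finger parallel gripper is mounted at the origin on the work surface. World frame = base frame: x ahead of the robot, y to its left, z up, the work surface at z = 0. Lengths are in m, angles in rad, forces in N, time in s.
With the tool pointing down it reaches from about 0.375 to 0.925 m from the base axis. Payload 5.7 kg.
Tool frame: the origin (TCP) lies midway between the tips of the shut fingers; the grasp point (between the pads) lies 19 mm behind it; z points along the fingers, x is the direction in which the jaws open and shut, and the axes are right-handed (so a half turn about z gives the same grasp; the last joint's range is limited). The gripper opens to 88 mm and grips with 3 to 60 N. Pads are 20 mm wide; open, the fingers measure 115 mm over their backs; the gripper's body (75 mm by 178 mm) begins 61 mm behind the grasp point.
Start: joints at [1.094, 0.359, 1.51, -0, 1.272, -0.115], TCP at [0.212, 0.561, 0.223] pointing down, gripper open.
Joint ranges: [-2.97, 2.97], [-1.01, 2.36], [0.21, 2.38], [-0.96, 4.11], [0.2, 2.71], [-2.98, 2.98]. Speed limits (rad/s): [2.39, 2.39, 3.14, 3.14, 3.14, 3.14].

### API

Orientations are given as a unit quaternion [x, y, z, w].
In Python, from bench import move_ptp, servo_line, goto_joints, move_gripper, sleep, inverse_kinematics, capture, PlanningError, close_job, spot_in, silhouettes, current_clock, current_joint_pos, current_qvel, current_joint_torque, current_position, current_orientation, current_force, current_torque, current_finger_gap gives the robot as it stands. Calls block until the motion is done:
- move_ptp(position, orientation): joint-space move of the TCP to a pose.
- servo_line(position, orientation=None, rate=0.15, contact_N=None): straight line of the TCP; orientation=None keeps the orientation; rate is the mean speed in m/s. With contact_N (N) it stops when the force on the tool has changed by that much, and returns True; else False.
- goto_joints(angles): joint-space move.
- move_gripper(opening): finger opening in m; the grip force is fixed at half the most; returns when the fingers have stopped.
- sleep(seconds).
- inverse_kinematics(position, orientation): joint angles nearest the present ones, or None.
- capture(name): name is "scene" or "top"; returns a dict with "image" (384x512x3 uint8, blue, green, red), "range_z" (384x512 float32, m along the optical axis (not along the pixel's ray), 0 where there is no reading), "intrinsics" (3x3 intrinsics, pixels), "k1" (the pictures are not rectified: a ray, as slopes to the right and down, at radius r is drawn at 1 + k1 r^2 times it, then the intrinsics apply), "R" (3x3) and "t" (3): a world point X has camera coordinates R X + t. Camera axes: x right, y down, z forward; pixel columns grow to the right and rows downward; lengths in m; the calibration is good to about 2 mm. A picture is of the moment at which its call begins.
A pose or a line that the arm cannot do raises PlanningError and nothing moves.
- close_job(): hands the job in, once; it reports no verdict.
Trained networks look in the newest picture that a camera, given by its name, has taken for a name from the list of things; names that differ only in an ending like _2 or _b are one class to them, and where a whole thing is asked for, a point or a joint stands for the part that bears it (a point fixed in the world has none). Each returns a list of dicts, best first, with "conf" (0 to 1); they miss things now and then, are a little off and sometimes report something else, mostly with a low value. They report only what shows in the picture. A call takes as long as a camera call. They do not tell look-alikes from the thing itself.
- spot_in(camera, query): "xy" ([column, row] in pixels, amid what is visible of it).
- silhouettes(camera, query): "region" (384x512 bool, what is visible of it) and "xy" ([column, row] in pixels, amid what is visible of it).
Readings, each from a call of its own:
- current_clock(): time.
- current_joint_pos(): joint angles.
- current_qvel(): joint speeds.
- current_joint_torque(): joint torques, N m.
- current_position(): TCP position.
- current_orientation(): TCP orientation.
- current_force(): force on the tool from outside, world axes, zero at the start.
- current_torque(): the same for the moment, N m.
- current_finger_gap(): finger opening in m.
Only numpy, scipy, OpenCV 4.12 (cv2) and the standard library are available. Lean on these libraries where they do the work, as an engineer would, in place of code of your own. Each camera call takes 0.05 s, during which the arm holds its last target.

### The job

The tube carrier was put down the wrong way round. Without lifting it, slide it round end for end on the bench and push it home into the corner of the aluminium nest: long side flush against the stop rail and purple end flush against the end stop with the purple stripe. The round tube must stay lying in its trough and must not be touched; do not strike the two posts with anything, nor shift the flask, dish or well plate, and leave the carrier at rest.

Things in the scene. Friction and masses are not known exactly. Their poses are not given: they have to be found in the camera images.
- carrier: Loose charcoal block 210 (x) by 92 (y), top 22 high, 0.3-0.65 kg, too wide to grip. Origin: centre of underside, on the bench; x to the purple end, z up. Straight walls 3 to 22 above the bench. Feet at x +-45, y +-28: a push near one end of a long side turns it about a point some 35 beyond its middle. Trough on top 156 x 46, 10 deep, floor 12 above the bench.
- tube: Round pink tube, purple cap, 140 long, 30 in diameter, 80 g, lying loose in the carrier's trough: axis 27, top 42 mm above the bench. It can roll 8 mm to each side and slide 8 mm each way; jerks make it roll over the lips. Origin: its middle, on the axis; x along it to the cap.
- nest: Fixed aluminium nest, 22 high: rail and end stop at a right angle. Origin: inner corner at bench height; x along the rail to the end stop, y into the rail, z up. Rail face y = 0, x -230 to 20, 20 thick. End stop (purple stripe) face x = 0, y -92 to 0, 20 thick. Carrier home: centre at x -105, y -46, its x along this x. On the robot's left, x roughly away from the robot.
- post_far: Fixed upright clamp post with a black head, 48 high, round base 48 in diameter (the widest part). Origin: centre of its underside. It stands on the far side of the work.
- post_near: Same fixed post as post_far, on the robot's side of the work. Origin: centre of its underside.
- flask: Loose pink culture flask lying flat, 101 long by 50 wide, 25 high, with a purple cap. Origin: on its underside; x to the cap: it reaches from x = -50 to +52 mm, y = +-25. Bystander.
- dish: Loose round pink dish, 63 in diameter, 16 high. Origin: centre of its underside. Bystander.
- plate: Loose white well plate, 85 (x) by 60 (y), 18 high. Origin: centre of its underside. Bystander.
There are look-alikes about, which are no part of the job. What is shaped like the tube but turquoise is not meant.

How it is judged:
By the outcome, as a careful person would: the job done as asked, in the order asked, and still so for the second after the job is handed in, with the robot touching nothing.
It also fails if it takes over 72 s, if anything falls off the work surface, if the arm or the gripper's body presses on something with over 40 N, if the wrist force passes 120 N, or if a joint passes its speed limit or range.

## Working session

There is one attempt and no reset: what is moved stays moved. The work goes in short steps, each a Python script; the robot and the scene stay as the last script left them, time stands still between calls to the robot, and variables do not carry over. Pictures are saved under pics/ and viewed, and the job is handed in when it is done.

```bash
ls; mkdir -p pics; cat > h.py <<'E'
import numpy as np, cv2
from bench import *
def save(c,n,scale=1.5):
    im=c["image"]; cv2.imwrite("pics/"+n+".png",cv2.resize(im,None,fx=scale,fy=scale))
def rays(c,uv):
    K=np.array(c["intrinsics"]);k1=c["k1"]
    uv=np.atleast_2d(np.asarray(uv,float))
    xd=(uv[:,0]-K[0,2])/K[0,0]; yd=(uv[:,1]-K[1,2])/K[1,1]
    x,y=xd.copy(),yd.copy()
    for _ in range(30):
        f=1+k1*(x*x+y*y); x=xd/f;y=yd/f
    return np.stack([x,y,np.ones_like(x)],1)
def onplane(c,uv,z):
    R=np.array(c["R"]);t=np.array(c["t"]);C=-R.T@t
    d=rays(c,uv)@R
    s=(z-C[2])/d[:,2]
    return C+s[:,None]*d
def cloud(c):
    H,W=c["range_z"].shape
    v,u=np.mgrid[:H,:W]
    r=rays(c,np.stack([u.ravel(),v.ravel()],1))
    P=r*c["range_z"].reshape(-1,1)
    R=np.array(c["R"]);t=np.array(c["t"])
    P=(P-t)@R
    P[c["range_z"].ravel()==0]=np.nan
    return P.reshape(H,W,3)
def proj(c,X):
    X=np.atleast_2d(X);p=X@np.array(c["R"]).T+np.array(c["t"])
    x=p[:,0]/p[:,2];y=p[:,1]/p[:,2];f=1+c["k1"]*(x*x+y*y);K=np.array(c["intrinsics"])
    return np.stack([K[0,0]*x*f+K[0,2],K[1,1]*y*f+K[1,2]],1)
E
python3 - <<'E'
from h import *
for n in("scene","top"):
    c=capture(n); save(c,n+"0"); R=np.array(c["R"]);print(n,-R.T@np.array(c["t"]),R[2],c["k1"],c["intrinsics"])
print(current_clock(),current_position(),current_orientation(),current_finger_gap())
E
```

```text
pics
scene [0.89611807 0.57609456 0.550085  ] [-0.43612321 -0.73077386 -0.52513438] 0.03687408030712847 [[410.10907535   0.         257.71200808]
 [  0.         410.10907535 190.7701641 ]
 [  0.           0.           1.        ]]
top [ 0.39122359 -0.14892795  1.05401738] [ 0.08604361 -0.00104764 -0.99629082] -0.07217866029650061 [[375.57176465   0.         255.92161946]
 [  0.         375.57176465 195.87323589]
 [  0.           0.           1.        ]]
0.1 [0.21211832 0.5606167  0.22190715] [ 8.22788280e-01  5.68347425e-01 -7.09756852e-04  3.82598330e-04] 0.08793932763212013
```

View pics/scene0.png

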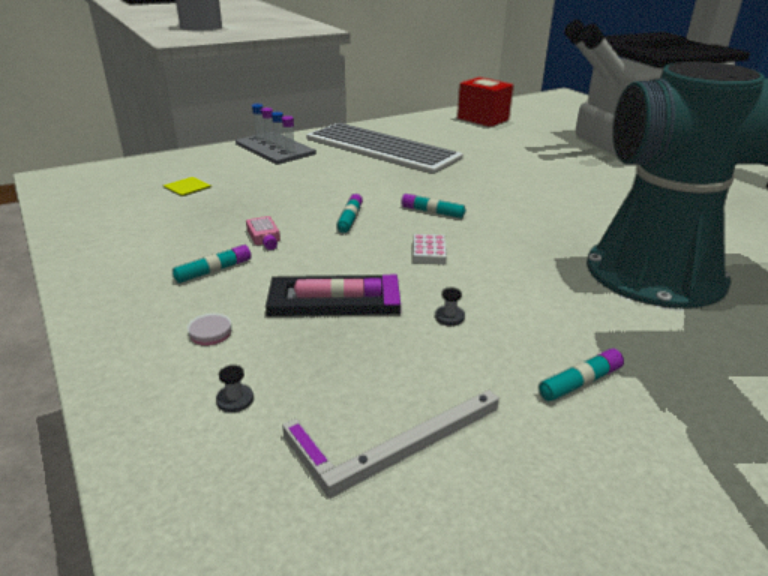

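View pics/top0.png

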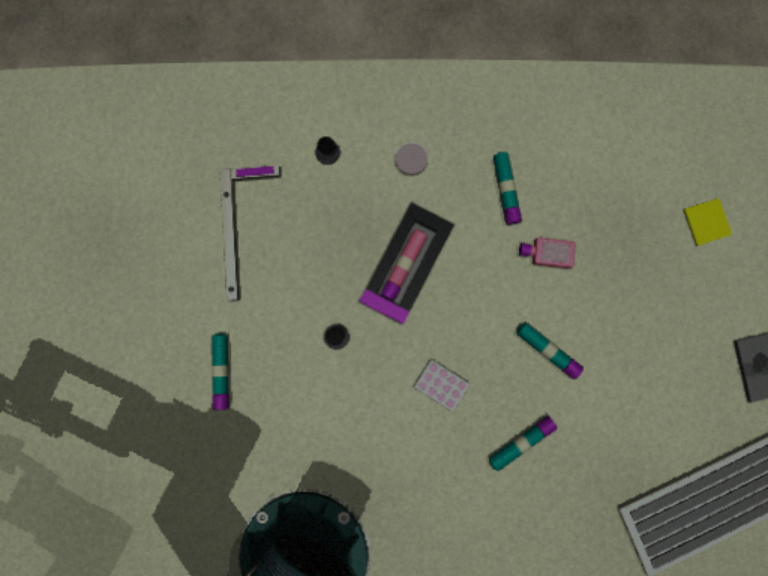

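The scene view shows the carrier amid the posts, its purple end at about (390,293) facing the robot. The nest is at about (330,480). The top view shows the carrier at (405,262), nest corner (228,172), posts (327,150) and (336,336), dish (411,158), flask (550,252) and plate (441,384).

```bash
python3 - <<'E'
from h import *
cs={n:capture(n) for n in("scene","top")}
for n in cs: np.save(n+".npy",cs[n],allow_pickle=True)
for q in ["carrier","tube","nest","post_far","flask","dish","plate"]:
  for n in cs:
    c=cs[n];P=cloud(c)
    for s in silhouettes(n,q)[:4]:
        m=s["region"]; pts=P[m]; pts=pts[~np.isnan(pts[:,0])]
        if len(pts)<5: continue
        z=pts[:,2]; zt=np.percentile(z,90)
        top=pts[z>zt-0.006]
        r=cv2.minAreaRect((top[:,:2]*1000).astype(np.float32))
        print(q,n,round(s["conf"],2),np.round(s["xy"]),len(pts),"z",np.round(np.percentile(z,[5,50,90,98])*1000,1),"rect",np.round(r[0],1),np.round(r[1],1),round(r[2],1))
E
```

```text
carrier scene 0.9 [221. 198.] 1650 z [ 6.5 21.9 23.9 25.5] rect [ 537.3 -192.5] [ 99.6 210.1] 62.5
carrier top 0.82 [273. 178.] 1982 z [ 9.6 20.7 23.9 25.9] rect [ 541.  -190.7] [ 91.9 210.5] 62.3
tube scene 0.84 [291. 136.] 466 z [ 0.3 19.4 29.1 30.5] rect [ 207.8 -398. ] [ 23.4 135.7] 34.8
tube scene 0.79 [225. 190.] 659 z [19.7 34.6 41.7 42.9] rect [ 534.4 -182.3] [ 21.9 133.4] 64.2
tube scene 0.79 [140. 175.] 610 z [ 3.6 22.1 29.4 30.9] rect [ 678.3 -380.4] [134.4  24.9] 11.7
tube scene 0.74 [231. 143.] 226 z [11.3 26.4 30.4 31.4] rect [ 376.1 -450.6] [139.7  23.7] 51.1
tube top 0.83 [340. 130.] 514 z [13.  25.8 29.7 31.3] rect [ 680.8 -383.5] [136.   24.1] 9.0
tube top 0.81 [148. 246.] 579 z [12.2 25.6 29.9 31.9] rect [338. 153.] [136.3  25. ] 1.5
tube top 0.75 [366. 229.] 561 z [12.2 25.9 29.9 31.9] rect [ 375.8 -454.1] [137.1  26.7] 50.7
tube top 0.65 [349. 295.] 544 z [11.2 26.  29.9 31.3] rect [ 207.  -400.9] [ 27.1 132.9] 33.3
nest scene 0.91 [258. 297.] 2697 z [ 3.7 21.  23.3 24.5] rect [598.2  95.9] [248.6 114.6] 4.5
nest top 0.84 [156. 136.] 1135 z [-0.8 20.2 23.3 25. ] 
[... 181 characters left out ...]
8.3 49.9] rect [754.4 -44.2] [29.3 29.5] 45.1
flask scene 0.66 [174. 154.] 345 z [ 8.  24.  26.4 27.9] rect [ 557.4 -451.8] [99.5 49. ] 83.6
flask scene 0.46 [286. 167.] 440 z [ 2.3 18.3 20.3 21. ] rect [ 311.1 -254.4] [89.9 59.8] 57.4
flask top 0.8 [368. 169.] 499 z [17.4 23.8 26.8 27.8] rect [ 557.4 -453.3] [98.2 47.2] 82.4
dish scene 0.84 [137. 220.] 453 z [ 5.1 16.2 17.6 18.4] rect [ 739.  -199.1] [57.9 59.7] 55.6
dish top 0.73 [271. 103.] 402 z [10.2 14.9 17.3 18.6] rect [ 739.9 -200.9] [60.  62.5] 90.0
plate scene 0.7 [284. 167.] 444 z [ 2.1 18.3 20.3 21. ] rect [ 311.1 -254.4] [89.9 59.8] 57.4
plate top 0.76 [295. 256.] 750 z [ 0.3 17.3 19.9 21.8] rect [ 313.8 -254.1] [85.8 60. ] 57.4
```

```bash
cat >> h.py <<'E'
def fitbox(c,x,y,sx,sy,phi0,zr,xyrng):
    pass
def carrier(verbose=True):
    out=[]
    for n in("top","scene"):
        c=capture(n);P=cloud(c)
        ss=[s for s in silhouettes(n,"carrier") if s["conf"]>0.3]
        if not ss: print(n,"no carrier");continue
        m=ss[0]["region"]; p=P[m];p=p[~np.isnan(p[:,0])]
        p=p[(p[:,2]>0.016)&(p[:,2]<0.028)]
        # edge-insensitive: drop isolated points
        r=cv2.minAreaRect((p[:,:2]*1000).astype(np.float32))
        a=r[2] if r[1][0]>r[1][1] else r[2]+90
        hsv=cv2.cvtColor(c["image"],cv2.COLOR_BGR2HSV)
        pu=m&(hsv[...,0]>135)&(hsv[...,0]<160)&(hsv[...,1]>120)&(P[...,2]<0.026)&(P[...,2]>0.015)
        d=np.nanmean(P[pu][:,:2],0)*1000-np.array(r[0])
        if d@[np.cos(np.radians(a)),np.sin(np.radians(a))]<0:a+=180
        a=(a+180)%360-180
        if verbose: print(n,round(ss[0]["conf"],2),"c",np.round(r[0],1),"sz",np.round(r[1],1),"yaw",round(a,1))
        out.append((*r[0],a,*sorted(r[1])))
    return out
E
python3 - <<'E'
from h import *
import scipy.optimize as so
print(carrier())
cs={n:np.load(n+".npy",allow_pickle=True).item() for n in("scene","top")}
# posts
for n in cs:
    c=cs[n];P=cloud(c)
    for nm,(x,y) in dict(far=(754,-43),near=(420,-60)).items():
        m=(np.hypot(P[...,0]*1000-x,P[...,1]*1000-y)<60)
        p=P[m]*1000
        hd=p[p[:,2]>40];bs=p[(p[:,2]>4)&(p[:,2]<14)]
        print(n,nm,len(hd),cv2.minEnclosingCircle(hd[:,:2].astype(np.float32)) if len(hd) else 0,cv2.minEnclosingCircle(bs[:,:2].astype(np.float32)) if len(bs) else 0)
# nest fit
def boxes(p,th):
    R=np.array([[np.cos(th),-np.sin(th)],[np.sin(th),np.cos(th)]]);return R
A=[]
for n in cs:
    c=cs[n];P=cloud(c)*1000
    m=(P[...,2]>15)&(P[...,2]<27)&(P[...,1]>25)&(P[...,0]>450)&(P[...,0]<780)&(P[...,1]<180)
    p=P[m][:,:2]
    # remove far post/tube
    p=p[np.hypot(p[:,0]-754,p[:,1]+43)>50]
    def cost(q):
        th=q[2];R=boxes(0,th);l=(p-q[:2])@R
        def sd(cx,cy,hx,hy):
            d=np.abs(l-[cx,cy])-[hx,hy]; return np.hypot(*np.maximum(d,0).T)
        d=np.minimum(sd(-105,10,125,10),sd(10,-46,10,46))
        return np.sum(np.minimum(d,6)**2)+0
    # fit with slack-centred: also symmetric via smaller box => use coverage: shrink
    best=None
    for t0 in(-2,0,2,4,6):
        for dx in (-6,0,6):
          r=so.minimize(cost,[725+dx,88+dx,np.radians(t0)],method="Nelder-Mead",options=dict(maxiter=3000,xatol=1e-3,fatol=1e-3))
          if best is None or r.fun<best.fun:best=r
    print(n,len(p),best.fun,best.x[:2],np.degrees(best.x[2]))
    R=boxes(0,best.x[2]);l=(p-best.x[:2])@R
    ra=l[(l[:,0]<-30)&(l[:,0]>-220)];es=l[(l[:,1]<-15)&(l[:,1]>-85)]
    print(" rail y pct",np.percentile(ra[:,1],[2,50,98]),"x min",np.percentile(l[:,0],1),"es x",np.percentile(es[:,0],[2,50,98]),"es ymin",np.percentile(es[:,1],1), "rail slope",[np.round(np.median(ra[(ra[:,0]>a)&(ra[:,0]<a+50)][:,1]),1) for a in(-220,-170,-120,-70)])
E
```

```text
top 0.87 c [ 541.2 -191.1] sz [ 92.  211.4] yaw 152.3
scene 0.89 c [ 537.9 -192.1] sz [ 99.3 210.8] yaw 153.4
[(541.1795043945312, -191.11676025390625, 152.33561325073242, 92.02412414550781, 211.41748046875), (537.859619140625, -192.12660217285156, 153.38415908813477, 99.28886413574219, 210.75387573242188)]
scene far 181 ((752.8759155273438, -42.21259689331055), 17.332380294799805) ((753.4425048828125, -39.77052307128906), 24.71782112121582)
scene near 111 ((402.0919494628906, -60.940731048583984), 17.73025131225586) ((402.8321533203125, -59.691810607910156), 25.356582641601562)
top far 101 ((756.3974609375, -44.08989334106445), 16.259302139282227) ((737.8555297851562, -32.704124450683594), 43.517601013183594)
top near 112 ((404.1712951660156, -59.65975570678711), 15.860288619995117) ((421.78350830078125, -54.2061653137207), 57.485801696777344)
scene 1948 9.671963979211093 [699.23195706 140.28867052] 4.390608180187573
 rail y pct [ 0.22611989 12.64297986 19.88298747] x min -224.62157807098384 es x [ 0.55048931 11.65654847 19.80935588] es ymin -83.8986111054274 rail slope [np.float64(13.1), np.float64(12.6), np.float64(12.3), np.float64(13.1)]
top 893 10.49167389592088 [700.11053646 139.42928689] 4.48690125080212
 rail y pct [-0.03227348  9.38814346 20.01001171] x min -225.1882657908338 es x [-0.31303679  9.02322183 19.91730574] es ymin -84.81119937408826 rail slope [np.float64(9.1), np.float64(9.2), np.float64(9.9), np.float64(9.4)]
```

```bash
cat >> h.py <<'E'
U=lambda d:np.array([np.cos(np.radians(d)),np.sin(np.radians(d))])
def quat(phi): h=np.radians(phi)/2; return [np.cos(h),np.sin(h),0.,0.]
def world(c,yaw,bx,by): return np.asarray(c,float)+bx*U(yaw)+by*U(yaw+90)
def P3(xy,z): return [xy[0]/1000,xy[1]/1000,z]
Z=0.012
E
python3 - <<'E'
from h import *
c0=np.array([540.,-191.5]);y0=152.4;a=42
# IK check along A and B
cor=c0-50*U(y0)
for y in (152.4,120,90,60,45):
    c=cor+50*U(y); t=world(c,y,a,56); q=inverse_kinematics(P3(t,Z),quat(y-180)); print(y,c,t,None if q is None else np.round(q,2))
cB=cor+50*U(45);corB=cB+50*U(45)
for y in (45,25,4.4):
    c=corB-50*U(y); t=world(c,y,-a,-56); q=inverse_kinematics(P3(t,Z),quat(y)); print(y,c,t,None if q is None else np.round(q,2))
s=world(c0,y0,a,56+22)
move_ptp(P3(s,0.15),quat(y0-180)); print(current_clock())
servo_line(P3(s,Z),rate=0.1); print(current_clock(),current_position(),current_force())
print(carrier())
save(capture("top"),"top1");save(capture("scene"),"scene1")
E
```

```text
152.4 [ 540.  -191.5] [ 476.83487171 -221.66896696] [-0.57  0.54  1.87 -0.    0.73 -0.08]
120 [ 559.31017896 -171.36353157] [ 489.81275635 -162.99046461] [-0.46  0.53  1.89 -0.    0.72  0.59]
90 [ 584.31017896 -164.66480176] [ 528.31017896 -122.66480176] [-0.36  0.56  1.83 -0.    0.76  1.22]
60 [ 609.31017896 -171.36353157] [ 581.81275635 -106.99046461] [-0.3   0.6   1.72 -0.    0.82  1.8 ]
45 [ 619.66551802 -179.3094627 ] [ 609.76602308 -110.01299814] [-0.29  0.63  1.65 -0.    0.86  2.07]
45 [ 619.66551802 -179.3094627 ] [ 629.56501296 -248.60592725] [-0.48  0.69  1.51 -0.    0.94 -1.26]
25 [ 609.70546773 -165.08503672] [ 595.30716333 -233.58823979] [-0.48  0.65  1.6  -0.    0.89 -0.92]
4.4 [ 605.16821947 -147.79007504] [ 567.58826945 -206.84722835] [-0.46  0.61  1.69 -0.    0.84 -0.54]
4.0667
5.6 [ 0.46708855 -0.241433    0.0125181 ] [ 0.89759894 -0.13790605 -0.1855938 ]
top 0.78 c [ 540.9 -190.9] sz [ 91.9 211. ] yaw 152.5
scene 0.72 c [ 538.  -190.7] sz [ 96.1 210.1] yaw 151.4
[(540.917236328125, -190.89788818359375, 152.51289749145508, 91.91773986816406, 211.0404510498047), (537.989501953125, -190.68270874023438, 151.44306564331055, 96.1126480102539, 210.073974609375)]
```

View pics/scene1.png

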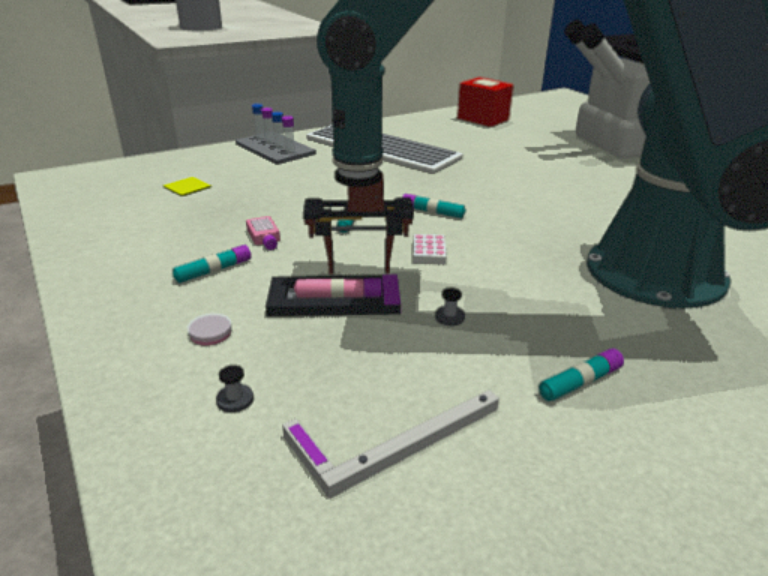

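View pics/top1.png

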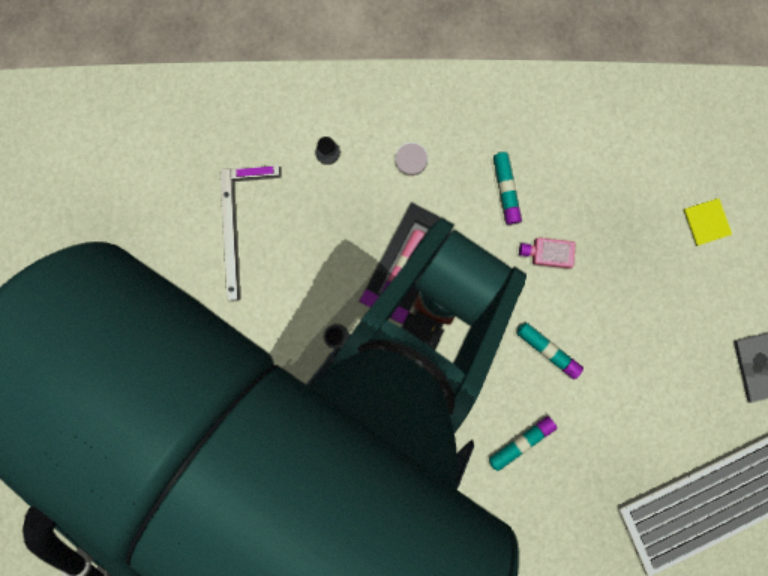

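The scene view shows both fingers standing behind the carrier's far long side, at about (330,270) and (388,270), clear of everything. Next: contact, then the first half of the arc.

```bash
cat >> h.py <<'E'
def arc(yaws,side,a,d,rate=0.06,off=56,T=None,y0=None):
    """side=+1: tool on +y face, COR behind (-d); side=-1: tool on -y face, tool at -a, COR at +d"""
    T=np.array(current_position()[:2])*1000
    bx,by=(a,off) if side>0 else (-a,-off)
    c0=T-bx*U(y0)-by*U(y0+90)
    cor=c0-side*d*U(y0)
    for y in yaws:
        c=cor+side*d*U(y)
        servo_line(P3(world(c,y,bx,by),Z),quat(y-180 if side>0 else y),rate=rate)
        print(round(y,1),"t",round(current_clock(),2),"F",np.round(current_force(),1))
    return c,y
E
python3 - <<'E'
from h import *
y0=152.2
T=np.array(current_position()[:2])*1000
print(servo_line(P3(T-24*U(y0+90),Z),quat(y0-180),rate=0.03,contact_N=2.0),current_clock(),current_position(),current_force())
T=np.array(current_position()[:2])*1000
print("implied centre",world(T,y0,-42,-56))
print(arc(np.linspace(y0,104,6)[1:],1,42,50,y0=y0))
print(carrier())
save(capture("top"),"top2");save(capture("scene"),"scene2")
E
```

```text
True 6.5833 [ 0.47654521 -0.22183229  0.01170286] [0.20985477 0.64050265 0.4956232 ]
implied centre [ 539.8152663  -191.88399404]
142.6 t 7.04 F [-0.7 -0.6  0.4]
132.9 t 7.49 F [-0.  -0.8  0.9]
123.3 t 7.94 F [-0.5 -0.3 -0. ]
113.6 t 8.39 F [-0.7  0.2 -0.5]
104.0 t 8.84 F [ 0.   0.3 -0.2]
(array([ 571.94822028, -166.68853974]), np.float64(104.0))
top 0.86 c [ 592.3 -236.6] sz [91.4 59.4] yaw 13.5
scene 0.91 c [ 571.5 -162.6] sz [ 93.8 213.6] yaw 103.6
[(592.3140258789062, -236.58119201660156, 13.549696922302246, 59.41201400756836, 91.41331481933594), (571.5291748046875, -162.5540771484375, 103.61025142669678, 93.76616668701172, 213.62103271484375)]h.py:46: RuntimeWarning: Mean of empty slice
  d=np.nanmean(P[pu][:,:2],0)*1000-np.array(r[0])
```

View pics/scene2.png

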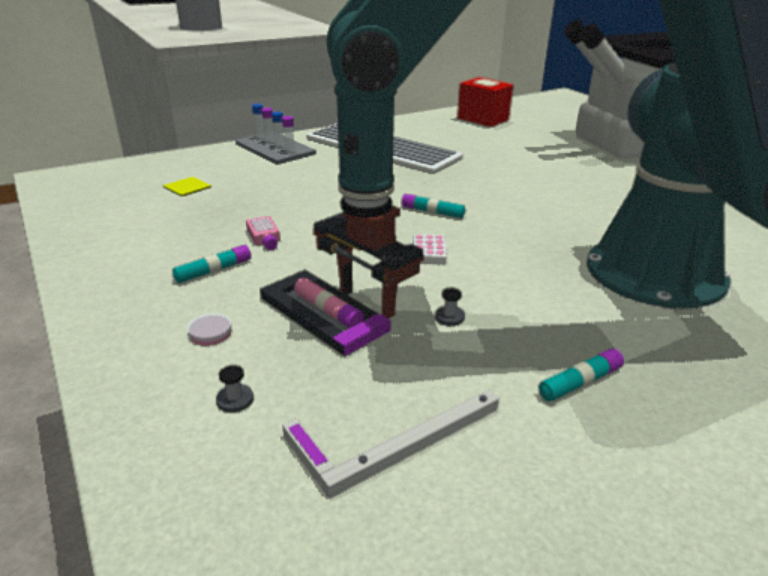

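The carrier has turned with the fingers to 104° (purple end at about (365,335)), and the tube is still in its trough. I'll carry on to 45° and back off.

```bash
python3 - <<'E'
from h import *
y0=104.
c,y=arc(np.linspace(y0,45,7)[1:],1,42,50,y0=y0); print(c)
T=np.array(current_position()[:2])*1000
servo_line(P3(T+25*U(y+90),Z),rate=0.08)
servo_line(P3(T+25*U(y+90),0.14),rate=0.15)
print(current_clock());carrier()
save(capture("top"),"top3");save(capture("scene"),"scene3")
E
```

```text
94.2 t 9.6 F [ 0.4 -0.1 -0.6]
84.3 t 10.06 F [-0.4 -0.6  0.4]
74.5 t 10.52 F [0.1 0.2 0.8]
64.7 t 10.97 F [-0.4  0.5 -0.6]
54.8 t 11.43 F [-0.4  0.   0.1]
45.0 t 11.89 F [ 0.7 -0.8 -0.3]
[ 619.47986023 -180.13707188]
13.3583
top 0.92 c [ 614.6 -188.6] sz [176.4  91. ] yaw 44.4
scene 0.79 c [ 622.2 -178.9] sz [215.5  94.1] yaw 44.5h.py:46: RuntimeWarning: Mean of empty slice
  d=np.nanmean(P[pu][:,:2],0)*1000-np.array(r[0])
```

View pics/scene3.png

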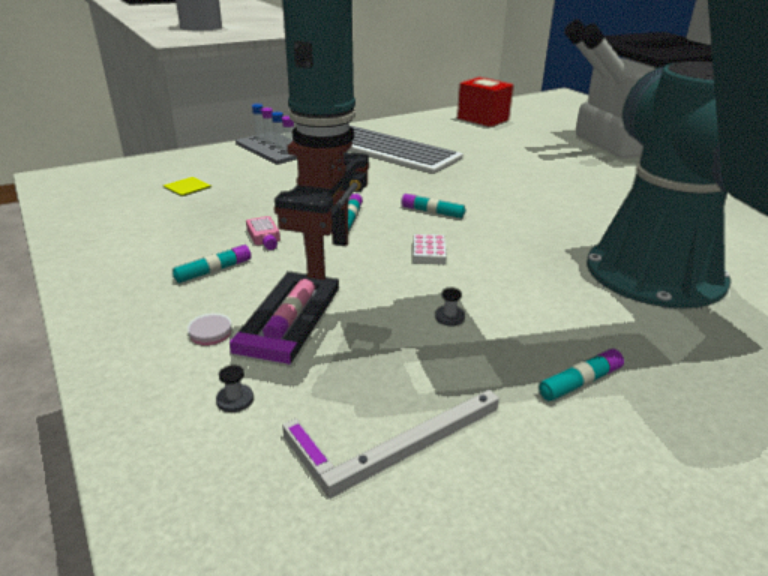

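At 44.5° the carrier, purple end at (265,345), follows the prediction, tube seated, dish and posts clear. Next I push the tail on the other face. I'm using a pivot 80 mm ahead of centre, because with 50 mm the corner would graze the dish.

```bash
python3 - <<'E'
from h import *
y0=44.7; c=np.array([620.,-179.5])
s=world(c,y0,-42,-78)
move_ptp(P3(s,0.14),quat(y0)); print(current_clock(),current_position())
servo_line(P3(s,Z),rate=0.1)
print(servo_line(P3(s+26*U(y0+90),Z),quat(y0),rate=0.03,contact_N=2.0),current_clock())
T=np.array(current_position()[:2])*1000
print("implied centre",world(T,y0,42,56))
print(arc(np.linspace(y0,4.4,5)[1:],-1,42,80,y0=y0))
carrier()
save(capture("top"),"top4");save(capture("scene"),"scene4")
E
```

```text
16.475 [ 0.6449885  -0.26433922  0.14000042]
True 18.6
implied centre [ 620.05660301 -179.54039141]
34.6 t 19.15 F [0.8 0.2 0.5]
24.6 t 19.69 F [-0.1  0.  -0. ]
14.5 t 20.23 F [-0.5  0.4 -0. ]
4.4 t 20.77 F [ 0.5 -0.3  0.2]
(array([ 597.15634075, -129.40633743]), np.float64(4.4))
top 0.57 c [ 608.9 -104.6] sz [191.7  64.8] yaw 22.4
scene 0.93 c [ 597.4 -128.3] sz [213.2  97. ] yaw 4.6
```

View pics/scene4.png

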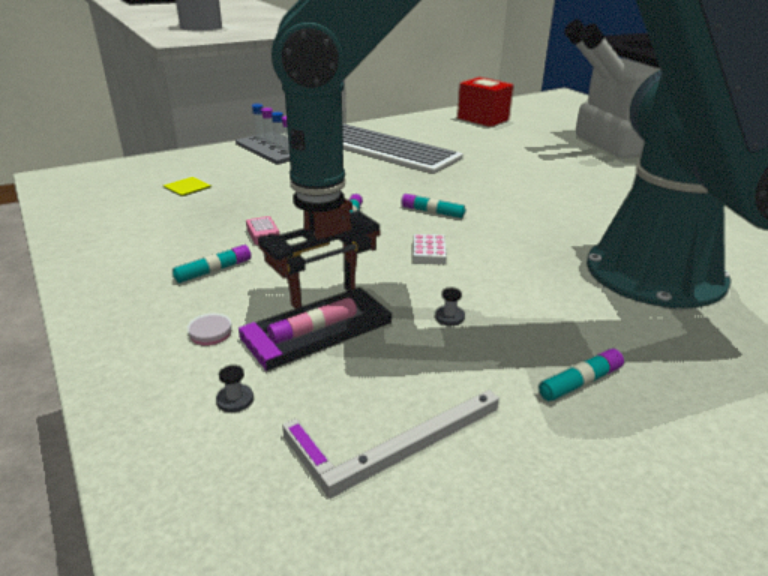

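View pics/top4.png

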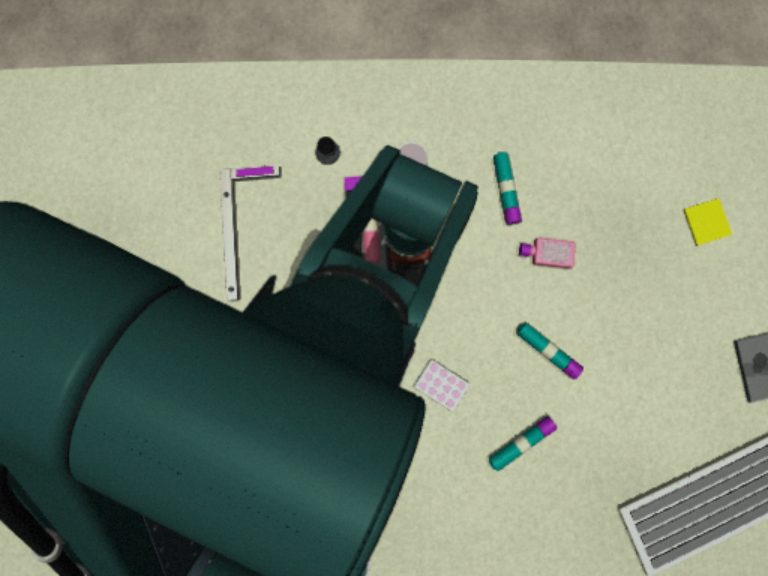

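The carrier is now at 4.5°, purple end at about (262,345), parallel to the nest and about 18 mm short of the end stop's line. It lies between the posts. I'll re-centre the fingers and push it squarely toward the rail.

```bash
python3 - <<'E'
from h import *
y=4.4
T=np.array(current_position()[:2])*1000
servo_line(P3(T-8*U(y+90),Z),rate=0.06)
T2=T-8*U(y+90)+43*U(y)
servo_line(P3(T2,Z),rate=0.1)
print(servo_line(P3(T2+14*U(y+90),Z),rate=0.03,contact_N=2.0),current_clock())
T=np.array(current_position()[:2])*1000
c=world(T,y,-1,56); n=np.array([700,140]); d=c-n; print("c",c,"nest",d@U(y),d@U(y+90))
go=-46-d@U(y+90)-8
servo_line(P3(T+go/2*U(y+90),Z),rate=0.07);carrier()
servo_line(P3(T+go*U(y+90),Z),rate=0.07);print(current_clock(),current_force())
carrier()
save(capture("top"),"top5");save(capture("scene"),"scene5")
E
```

```text
False 22.5583
c [ 596.622449  -123.1512072] nest -123.26157661436245 -254.44461014693056
top 0.51 c [615.4  11.9] sz [75.7 26.2] yaw 4.7
scene 0.59 c [590.3 -22.8] sz [211.8  98.9] yaw 4.4
25.925 [ 0.10677449 -0.45462426  0.8258421 ]
top 0.75 c [551.9  74.1] sz [163.   47.7] yaw 28.8
scene 0.66 c [583.  81.] sz [212.2 102.7] yaw 5.2h.py:46: RuntimeWarning: Mean of empty slice
  d=np.nanmean(P[pu][:,:2],0)*1000-np.array(r[0])
```

View pics/scene5.png

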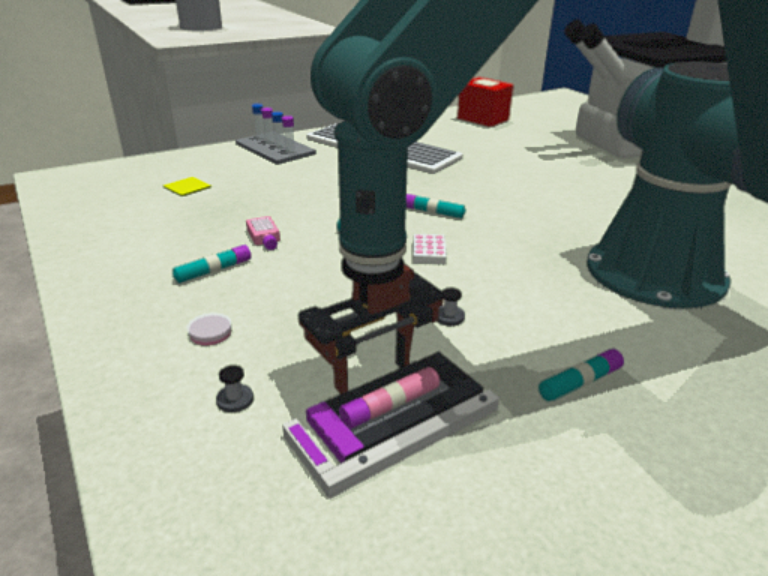

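The carrier is alongside the rail with the fingers at (340,370) and (403,350), tube seated, gap to the end stop visible at (315,430). I'll seat it against the rail until contact.

```bash
python3 - <<'E'
from h import *
y=4.4
T=np.array(current_position()[:2])*1000
print(servo_line(P3(T+18*U(y+90),Z),rate=0.025,contact_N=8),current_clock(),current_force())
T=np.array(current_position()[:2])*1000
print("T",T,"implied c nest",(world(T,y,-1,56)-[700,140])@U(y+90))
servo_line(P3(T-20*U(y+90),Z),rate=0.08)
servo_line(P3(T-20*U(y+90),0.14),rate=0.15)
# tail pose
cc=np.array([700,140])+U(y)*(-122)+U(y+90)*(-46)
s=cc-U(y)*(105+10+20)
for ph in(y+90,y-90):
    q=inverse_kinematics(P3(s,Z),quat(ph));print(ph,None if q is None else np.round(q,2))
print(current_clock());carrier();save(capture("top"),"top6");save(capture("scene"),"scene6")
E
```

```text
True 26.65 [ 0.31551442 -2.77609731  2.01540957]
T [586.10840519  27.11885541] implied c nest -47.81080342168684
94.4 [ 0.01  0.48  2.03 -0.    0.63 -1.64]
-85.6 [ 0.01  0.48  2.03 -0.    0.63  1.51]
28.05
top 0.77 c [506.2  56.1] sz [49.3 51.1] yaw 92.7
scene 0.71 c [581.6  84.2] sz [213.5  94.4] yaw 4.2h.py:46: RuntimeWarning: Mean of empty slice
  d=np.nanmean(P[pu][:,:2],0)*1000-np.array(r[0])
```

View pics/scene6.png

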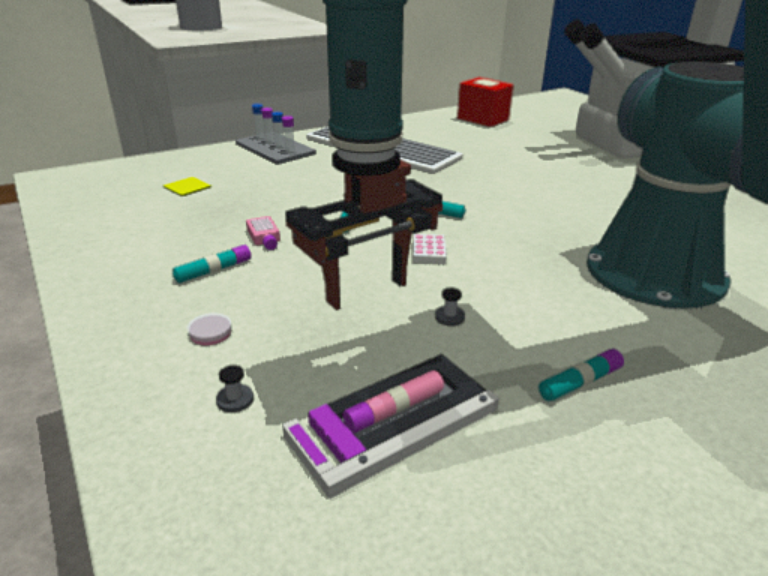

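Flush on the rail side by eye (along (330,480)–(497,400)), with a gap of about 18 mm to the end stop. Next I'll push the tail end along the rail.

```bash
python3 - <<'E'
from h import *
y=4.4
move_gripper(0.05)
n=np.array([700,140.])
s=n+U(y)*(-123-105-10-22)+U(y+90)*(-49)
T=np.array(current_position()[:2])*1000
move_ptp(P3(s,0.14),quat(y+90)); print(current_clock())
servo_line(P3(s,Z),rate=0.12)
f0=current_force()
r=servo_line(P3(s+U(y)*34,Z),rate=0.05,contact_N=9); print(r,current_clock(),current_force())
r=servo_line(P3(s+U(y)*52,Z),rate=0.025,contact_N=9); print(r,current_clock(),current_force())
T=np.array(current_position()[:2])*1000
d=T+115*U(y)-n;print("implied c nest",d@U(y))
save(capture("scene"),"scene7")
E
```

```text
30.4167
False 32.4667 [-2.96648882 -1.46747961 -0.03182811]
True 32.8917 [-1.04028612 -0.01280678 -0.0317421 ]
implied c nest -106.60801669925984
```

View pics/scene7.png

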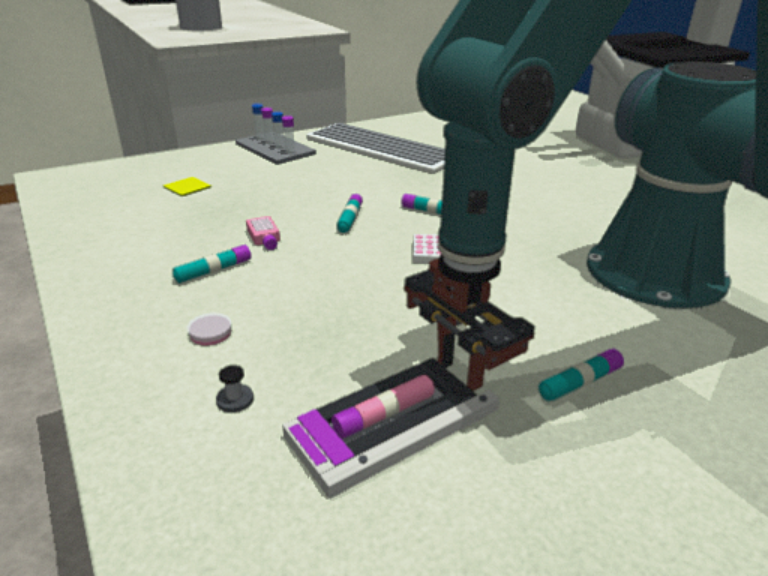

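It is now against the end stop by contact at (325,435). I'll repeat the rail press and the end press once more to close any residual gaps, then measure.

```bash
python3 - <<'E'
from h import *
y=4.4; n=np.array([700,140.])
T=np.array(current_position()[:2])*1000
servo_line(P3(T-18*U(y),Z),rate=0.08); servo_line(P3(T-18*U(y),0.14),rate=0.2)
s=n+U(y)*(-105)+U(y+90)*(-92-10-16)
move_gripper(0.086)
move_ptp(P3(s,0.14),quat(y)); servo_line(P3(s,Z),rate=0.12)
r=servo_line(P3(s+U(y+90)*26,Z),rate=0.025,contact_N=12); print(r,current_clock(),current_force())
T=np.array(current_position()[:2])*1000
print("implied c nest y",(T+56*U(y+90)-n)@U(y+90))
servo_line(P3(T-18*U(y+90),Z),rate=0.08); servo_line(P3(T-18*U(y+90),0.14),rate=0.2)
move_gripper(0.05)
s=n+U(y)*(-105-105-10-16)+U(y+90)*(-49)
move_ptp(P3(s,0.14),quat(y+90)); servo_line(P3(s,Z),rate=0.12)
r=servo_line(P3(s+U(y)*26,Z),rate=0.025,contact_N=12); print(r,current_clock(),current_force())
T=np.array(current_position()[:2])*1000
print("implied c nest x",(T+115*U(y)-n)@U(y))
servo_line(P3(T-18*U(y),Z),rate=0.08); servo_line(P3(T-18*U(y),0.14),rate=0.2)
goto_joints([-1.0,0.359,1.51,0,1.272,-0.115])
print(current_clock());carrier();save(capture("top"),"top8");c=capture("scene");save(c,"scene8")
np.save("s8.npy",c,allow_pickle=True);np.save("t8.npy",capture("top"),allow_pickle=True)
im=c["image"][250:335,180:345];cv2.imwrite("pics/crop8.png",cv2.resize(im,None,fx=4.5,fy=4.5,interpolation=cv2.INTER_CUBIC))
E
```

```text
True 38.0167 [ 0.18024688 -1.47395844  1.72064173]
implied c nest y -47.8598344984136
True 43.175 [ 0.08883503 -0.9946794   0.25301966]
implied c nest x -106.53541648330201
46.3167
top 0.86 c [600.6  85.2] sz [210.2  93.6] yaw 4.7
scene 0.89 c [597.8  86. ] sz [211.5  96. ] yaw 4.5
```

View pics/crop8.png

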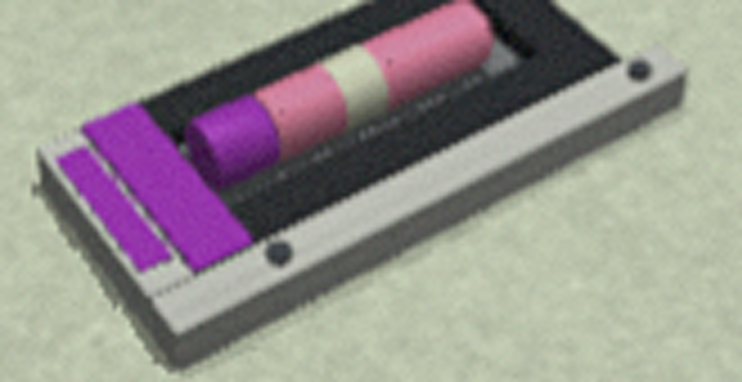

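View pics/top8.png

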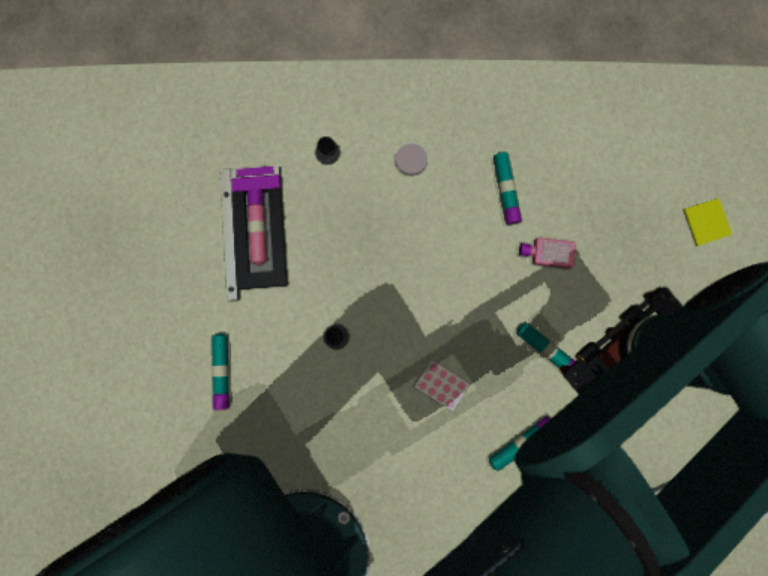

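The crop shows no gap along the rail or the end stop, and the tube is in its trough. In the top view, the flask (550,252), dish (411,158) and plate (441,384) are at their original pixels. I'll do one quick numeric check and then hand in.

```bash
python3 - <<'E'
from h import *
a=np.load("scene.npy",allow_pickle=True).item();b=np.load("s8.npy",allow_pickle=True).item()
c=capture("scene");P=cloud(c)*1000
for q,x in dict(flask=(557,-453),dish=(739,-199),plate=(312,-254)).items():
    for k,cc in(("0",a),("now",c)):
        p=cloud(cc)*1000;m=(np.hypot(p[...,0]-x[0],p[...,1]-x[1])<75)&(p[...,2]>11)&(p[...,2]<28);print(q,k,m.sum(),p[m].mean(0).round(1))
m=(np.abs(P[...,0]-599)<90)&(np.abs(P[...,1]-86)<40)&(P[...,2]>30);print("tube",P[m].mean(0).round(1),np.percentile(P[m][:,2],97))
d=np.abs(b["image"].astype(int)-c["image"]).max(2)[200:340,100:345];print("changed px",(d>40).sum())
print(np.abs(current_qvel()).max(),current_clock())
close_job()
E
```

```text
flask 0 314 [ 559.8 -450.1   22.7]
flask now 316 [ 560.  -449.9   22.8]
dish 0 421 [ 739.1 -198.2   16.1]
dish now 413 [ 739.2 -198.6   16.2]
plate 0 362 [ 315.6 -248.6   18.4]
plate now 362 [ 315.6 -248.4   18.4]
tube [610.9  92.9  38.4] 43.19824370944302
changed px 4
0.0017960119681054967 46.7167
the job is handed in; nothing more can be done
```

The carrier is turned end for end and seated in the nest corner, purple end against the striped end stop. I handed the job in at about 46.7 s of the 72 s allowed.

**How it was done:** I slid the carrier round with the open fingers in two arcs, first the purple end, then the tail from the other side. I then pushed it between the posts to the rail and along the rail to the end stop, and pressed each side once more.

**Last checks:**
- **Seating:** Both second presses (stopping at a 12 N force change) halted within 0.1 mm of the first. The two cameras put the carrier's centre at (600.6, 85.2) and (597.8, 86.0) mm against a computed home of (598.8, 86). Its yaw read 4.5–4.7° against the nest's 4.4°, and the close-up shows no gap on either face.
- **Tube:** It lies in its trough with its top at about 43 mm, where 42 mm is expected. I never moved the fingers onto it.
- **Bystanders:** The flask, dish and plate are within 0.5 mm of where they started, which is measurement noise. By plan, the fingers and carrier stayed clear of both posts.
- **At rest:** Two pictures before handing in showed no movement, and the arm was parked clear.

**Disagreements:**
- The centre worked out from the finger position came out 1.5–1.9 mm short of home on both axes. It repeated exactly, so I put it down to calibration and the finger half-thickness I assumed, not a gap.
- While the arm blocked its view, the top camera's carrier fits were wrong, and I ignored them.
- One approach push for the rail slide did not register contact, and the fingers moved the carrier about 6 mm in the intended direction.

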